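Latch the grain tin

TASK

The buckwheat tin's lid is down but its front latch is undone. Swing the latch's wire loop up and over so that its brass cross-bar hooks behind the keeper's lip on the lid, then press the red-ended lever down and in until it snaps over centre and stays fully home, drawing the lid down on its seal. Leave the jars, the funnel and the crock standing where they are.

Things in the scene. Friction and masses are not known exactly. Their poses are not given: they have to be found in the camera images.
- tin: Cream enamelled grain tin, 166 mm deep (x), 236 wide (y), 208 high with lid; heavy, does not move. Origin: centre of its underside on the shelf; x from front to back, z up. The draw latch is on the middle (y = 0) of its front (-x). Lid's front face: x = -83 mm, from z 154 to 206; the tin's body below is 3 mm farther back. Lever's pivot axis: along y at x -103, z 125.
- seal (a joint): How far the hinged lid is pressed down on its rubber seal, rad about the lid's hinge line at the back. 0 = lid resting loosely (its start); drawn down by the closed latch it reads about -0.016 (3 mm lower at the front).
- lever (a joint): Lever on the tin, rad. 0 = home, hanging parallel to the tin's front; grows as it swings out and up: 1.57 = straight out, 2.5 = upper stop. Starts at 1.95 to 2.4. Its stiff pivot (0.045 N m) holds it where left. With the loop hooked it resists with up to about 0.3 N m from 1.1 down to 0.3; below about 0.25, over centre, it snaps home and stays. Home with the loop unhooked latches nothing.
- loop (a joint): Loop's pivot on the lever, rad, relative to it; swings freely, falls by its weight. 3.0 = folded out on the lever's red end (start); 0 = as when latched. Loop's direction, from straight down through straight out (1.57) to straight up (3.14), is lever + 3.323 - loop. Past straight up it falls on the lid's face above the keeper; as the lever comes down the bar slides down behind the lip.
- lever_pivot (a point): Point on the lever's pivot axis, midway between the two steel ears on the tin's front, 20 mm out from the lid's front face and 125 mm above the shelf.
- lever_end (a point): Middle of the lever's outer edge. Steel lever, 50 mm wide; its web ends 41 mm from the pivot, then the red end, 4 mm thick, flares 34 degrees away from the tin up to this edge, 60 mm along the lever from the pivot and 10 mm to its outer side (away from the tin when home, upper side when it sticks out). Press the lever on the outer side of the red end.
- loop_bar (a point): Middle of the loop's brass cross-bar, 8 mm thick, along the tin's y; the loop's legs are 5 mm wire, 31 mm clear between them. It lies 61 mm from the loop's pivot, which is on the lever 16 mm from the lever's pivot towards the red end. Folded, the bar stands 15 mm beyond the red end: a fingertip can reach it from outside and below and swing it up and over.
- keeper (a point): Middle of the seat in the steel keeper on the lid's front, 9 mm out from the lid's face, 173 mm above the shelf. Keeper 26 mm wide: a ledge 4 mm below this point, with an upturned lip 13 to 16 mm out from the lid's face, its top 2 mm above this point; hooked, the cross-bar lies on the ledge anywhere between lip and lid. The lid's face rises 33 mm above it. Axes as the tin's.
- jar_tall: Empty open glass jar, 100 mm across, 170 mm high. Origin: centre of its underside. A bystander.
- jar_short: Empty open glass jar, 86 mm across, 115 mm high. Origin: centre of its underside. A bystander.
- funnel: Stainless steel funnel standing on its wide mouth, 124 mm across, 110 mm high. Origin: centre of its underside. A bystander.
- crock: Green glazed ceramic crock with its lid on, 144 mm across, 150 mm high, 1.6 kg. Origin: centre of its underside. A bystander.

How it is judged:
On the way, in this order (a step that is already met when the one before it is completed fails the run):
1. the loop's cross-bar is behind the keeper's lip, over or in the keeper, with the lever still raised (x of loop_bar in the frame of keeper between -0.003 and 0.009 m and z of loop_bar in the frame of keeper between -0.004 and 0.03 m and value of joint lever above 0.3 rad), for 0.2 s.
2. the lever is home with the loop hooked (value of joint lever below 0.08 rad and x of loop_bar in the frame of keeper between -0.004 and 0.007 m and z of loop_bar in the frame of keeper between -0.005 and 0.004 m), for 0.2 s.
At the end, for the whole second after the job is handed in: The lever is home (within 0.08 rad of its stop) and at rest, the loop's cross-bar lies in the keeper, down on its ledge behind its lip (within about 5 mm), and the lid is drawn down on its seal (seal below -0.006 rad) (all of step 2 and value of joint seal below -0.006 rad and velocity of joint lever between -0.05 and 0.05 rad/s); the robot touches nothing.
It fails at once if a jar, the funnel or the crock is shoved more than 40 mm or knocked over (distance of any of jar_tall, jar_short, funnel, crock from where it was at the start of the episode above 0.04 m or angle between any of jar_tall, jar_short, funnel, crock's own z axis and vertical above 0.6 rad).
It also fails if it takes over 38 s, if anything falls off the work surface, if the arm or the gripper's body presses on something with over 40 N, if the wrist force passes 120 N, or if a joint passes its speed limit or range.

ROBOT

A 6-joint arm with a two-finger parallel gripper is mounted at the origin on the work surface. World frame = base frame: x ahead of the robot, y to its left, z up, the work surface at z = 0. Lengths are in m, angles in rad, forces in N, time in s.
With the tool pointing down it reaches from about 0.275 to 0.725 m from the base axis. Payload 15.9 kg.
Tool frame: the origin (TCP) lies at the very end of the fingers, on their centre line; the grasp point (between the pads) lies 19 mm behind it; z points along the fingers, y is the line along which they close (so a half turn about z gives the same grasp; the last joint's range is limited). The gripper opens to 85 mm and grips with 20 to 120 N. Pads are 22 mm wide; open, the fingers measure 114 mm over their backs; the gripper's body (76 mm by 85 mm) begins 54 mm behind the grasp point. The pads swing forward as they close: fully open they stand 13 mm farther back than shut.
Start: joints at [-1.348, 0.213, -0.034, 1.323, 0, 1.571], TCP at [0.11, -0.488, 0.196] pointing down, gripper open.
Joint ranges: [-2.98, 2.98], [-0.74, 1.72], [-1.14, 1.35], [-2.1, 2.04], [-1.57, 1.44], [-3.14, 3.14]. Speed limits (rad/s): [1.89, 1.89, 2.39, 2.57, 3.14, 3.14].

INTERFACE

Orientations are given as a 3x3 rotation matrix whose columns are the frame's x, y, z axes.
In Python, from plant import arm gives the robot as it stands.
- The arm moves only by the tool step_arm, never from a script. Its argument "targets" is a list of rows, each a list of 7 numbers: the shift along the world's x, y, z in m, then the turn, a rotation vector about the world's x, y, z in degrees, then the opening, from -1 (shut) to 1 (fully open), so that 0 is half open. A call has 1 to 5 rows; each row is the pose to reach, as a shift and turn from the pose commanded when the call began; what a row does not reach only later rows make up. A row lasts 1/12 s, in which the tool goes at most 41.7 mm and 7.16 degrees, less where a joint would pass 70% of its speed; a pose out of reach is approached as far as the arm can. A call with a gripper value outside its range is refused whole. The fingers move at their own pace and stop on an object; the grip force is fixed at half the most. Time passes only in rows, so rows that repeat a pose let the fingers close. It gives the time, the measured TCP pose, the force, the opening and the grip force at its end, in the units of the state.
- arm.read_state(): the state, without advancing time (a new reading comes with each control period).
- arm.camera(name): name is "side" or "top"; returns a dict with "img" (420x560x3 uint8, red, green, blue), "fx", "fy", "cx", "cy" (pixels), "dist_coeffs" ([k1, k2, p1, p2, k3] as OpenCV has them; the pictures are not rectified), "position" and "attitude" of the camera in the world. Camera axes: x right, y down, z forward; pixel columns grow to the right and rows downward; lengths in m; the calibration is good to about 2 mm. A picture is of the moment at which its call begins. There is no depth.
- arm.close_job(): hands the job in; it is judged then, once.
The state is a dict: "time": time; "joints": joint angles; "qd": joint speeds; "tau": joint torques, N m; "tool_pos": TCP position; "tcp_rot": TCP orientation; "ft_force": force on the tool from outside, world axes, zero at the start; "torque": the same for the moment, N m; "grip_width": opening from 0.0 (shut) to 1.0 (fully open); "finger_force": force on a finger pad.
Only numpy, scipy, OpenCV 4.12 (cv2) and the standard library are available. Lean on these libraries where they do the work, as an engineer would, in place of code of your own. Each camera call takes 0.05 s, during which the arm holds its last target. There are 200 camera calls.

## Working session

There is one attempt and no reset: what is moved stays moved. The work goes in short steps, Python scripts to look and compute and a tool call to move; the robot and the scene stay as the last step left them, time stands still between calls to the robot, and variables do not carry over. Pictures are saved under pics/ and viewed, at most 10 in all, crops included, and the job is handed in when it is done.

Besides the shell and the picture viewer there is one more tool, called after "Request:" as a command line: name --pt "numbers of a row" for each row, then --argument value for the rest. step_arm: Moves the arm, as the interface text tells. Its arguments: {"type":"object","properties":{"targets":{"type":"array"}},"required":["targets"]}

```bash
mkdir -p pics; cat > h.py <<'E'
import numpy as np,cv2
from plant import arm
def cam(n,f=None):
    c=arm.camera(n)
    if f: cv2.imwrite('pics/'+f,c['img'][:,:,::-1])
    return c
def K(c): return np.array([[c['fx'],0,c['cx']],[0,c['fy'],c['cy']],[0,0,1.]])
def R(c):
    a=np.array(c['attitude'],float)
    return a
def ray(c,px):
    u=cv2.undistortPoints(np.array([[px]],float),K(c),np.array(c['dist_coeffs'],float))[0,0]
    d=R(c)@np.array([u[0],u[1],1.]);return np.array(c['position'],float),d/np.linalg.norm(d)
def onz(c,px,z):
    p,d=ray(c,px);return p+d*(z-p[2])/d[2]
def proj(c,P):
    r=R(c).T;t=-r@np.array(c['position'],float)
    return cv2.projectPoints(np.array(P,float).reshape(-1,3),cv2.Rodrigues(r)[0],t,K(c),np.array(c['dist_coeffs'],float))[0].reshape(-1,2)
def tri(c1,p1,c2,p2):
    a,d=ray(c1,p1);b,e=ray(c2,p2)
    s=np.linalg.lstsq(np.c_[d,-e],b-a,rcond=None)[0]
    x,y=a+d*s[0],b+e*s[1];return (x+y)/2,np.linalg.norm(x-y)
E
python3 - <<'E'
from h import *
for n in('side','top'):
    c=cam(n,n+'0.png');print(n,c['fx'],c['position'],c['attitude'])
s=arm.read_state();print(s['time'],s['tool_pos'],s['tcp_rot'],s['grip_width'])
E
```

```text
side 418.1295435118766 [ 0.47596978 -0.92176371  0.73931571] [[ 0.99043189 -0.08028057  0.11224839]
 [-0.13797917 -0.56113782  0.81614098]
 [-0.00253344 -0.82381999 -0.56684584]]
top 393.47027139633514 [ 0.44621027 -0.01361025  1.29669607] [[ 0.02122442 -0.98813201  0.1521337 ]
 [-0.99976154 -0.02175874 -0.001848  ]
 [ 0.0051363  -0.1520582  -0.9883582 ]]
0.1 [ 0.11040588 -0.48730591  0.19548212] [[ 9.75283863e-01  2.20955530e-01 -1.98324994e-04]
 [ 2.20955618e-01 -9.75283386e-01  9.65156057e-04]
 [ 1.98334966e-05 -9.85122149e-04 -9.99999515e-01]] 0.9993426883870218
```

View pics/side0.png

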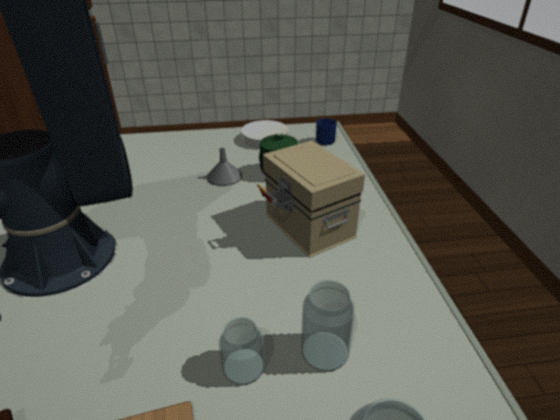

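View pics/top0.png

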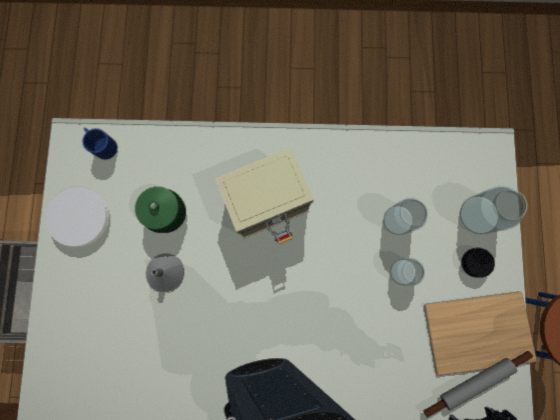

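The side view shows the tin at about (315,195), with its latch near (275,195). In the top view the lid's corners are about (218,189), (293,152), (312,200) and (235,232), and the red lever end is near (284,238).

```bash
python3 - <<'E'
from h import *
s=cv2.imread('pics/side0.png');t=cv2.imread('pics/top0.png')
a=cv2.resize(t[140:265,205:325],None,fx=4.8,fy=4.8,interpolation=cv2.INTER_CUBIC)
b=cv2.resize(s[130:255,245:370],None,fx=4.8,fy=4.8,interpolation=cv2.INTER_CUBIC)
cv2.imwrite('pics/ct.png',a);cv2.imwrite('pics/cs.png',b)
E
```

```text
(no output)
```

View pics/ct.png

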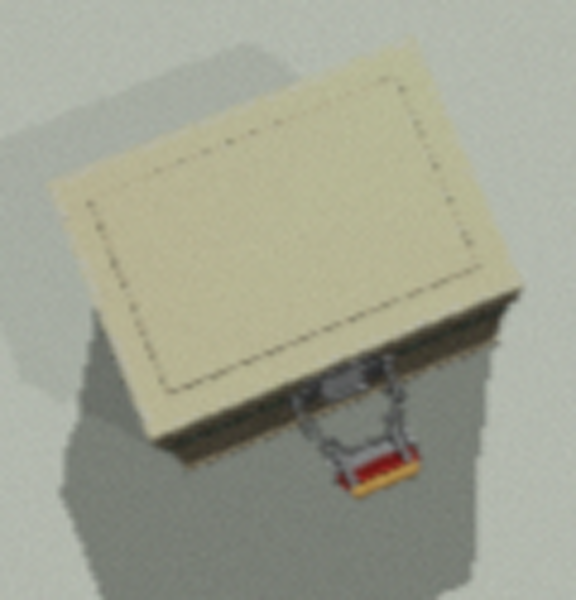

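View pics/cs.png

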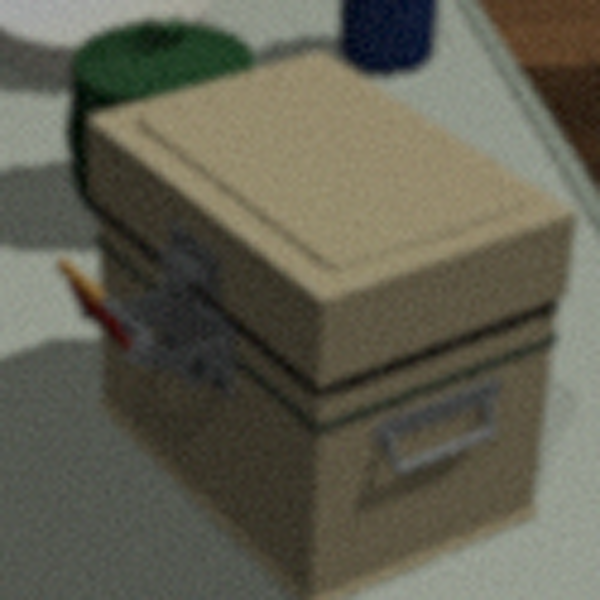

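The top crop puts the lid corners at (52,182), (413,38), (522,290) and (150,438), and the brass bar from (355,495) to (418,466). In the side crop the bar runs from (62,262) to (102,300).

```bash
python3 - <<'E'
from h import *
c=cam('top');s=cam('side')
T=lambda p:(p[0]/4.8+205-.4,p[1]/4.8+140-.4)
S=lambda p:(p[0]/4.8+245-.4,p[1]/4.8+130-.4)
q=np.array([onz(c,T(p),.207)[:2] for p in[(52,182),(413,38),(522,290),(150,438)]])
print(q,[np.linalg.norm(q[i]-q[i-1]) for i in range(4)])
# corners order: back-left, back-right, front-right, front-left in tin frame
L=np.array([[83,118],[83,-118],[-83,-118],[-83,118]])/1e3
A,B=L-L.mean(0),q-q.mean(0)
th=np.arctan2((A[:,0]*B[:,1]-A[:,1]*B[:,0]).sum(),(A*B).sum());o=q.mean(0)
# side corner check
w=lambda x,y,z:[o[0]+np.cos(th)*x-np.sin(th)*y,o[1]+np.sin(th)*x+np.cos(th)*y,z]
print('tin',o,th,np.degrees(th))
for P,pp in[((-.083,-.118,.206),(318,300)),((-.083,.118,.206),(90,120)),((.083,-.118,.206),(573,215))]:
    print(proj(s,w(*P))[0],S(pp))
b,e=tri(c,T((387,481)),s,S((82,281)));print('bar',b,e)
d=b[:2]-o;x=d@[np.cos(th),np.sin(th)];y=d@[-np.sin(th),np.cos(th)];print('bar in tin',x,y,b[2])
for lv in(1.95,2.1,2.2,2.3,2.4):
    # lever dir from down to out to up
    px,pz=-.103-.016*np.sin(lv),.125-.016*np.cos(lv);g=lv+.323
    print(lv,px-.061*np.sin(g),pz-.061*np.cos(g))
print('pivot',w(-.103,0,.125),'keeper',w(-.092,0,.173))
# bystanders
for n,p,z in[('crock',(160,209),.15),('funnel',(157,272),.11),('jt',(398,220),.17),('js',(403,272),.115)]:print(n,onz(c,p,z))
E
```

```text
[[ 0.71631235  0.18382069]
 [ 0.80975146 -0.02813404]
 [ 0.65743898 -0.09506497]
 [ 0.56533469  0.11973875]] [np.float64(0.16401448341174027), np.float64(0.23163694282060968), np.float64(0.16636959037076715), np.float64(0.23371743321531396)]
tin [0.68720937 0.04509011] 0.40933434942666613 23.45313063188126
[311.44396295 192.78676897] (310.85, 192.1)
[263.18670168 154.12543744] (263.35, 154.6)
[365.03044998 174.56419007] (363.975, 174.39166666666668)
bar [ 0.54568566 -0.01826705  0.18122702] 8.50625674136901e-05
bar in tin -0.1550479309467234 -0.0017967110186278027 0.1812270187064014
1.95 -0.16443201729061532 0.17032288991899117
2.1 -0.15696923392842674 0.17899424865837288
2.2 -0.15130918223280498 0.18411243533302524
2.3 -0.14516644115720556 0.1886399900938032
2.4 -0.13860238693993565 0.19253167511014774
pivot [np.float64(0.5927186167831107), np.float64(0.004096237347253388), 0.125] keeper [np.float64(0.6028098622786603), np.float64(0.008474223682150776), 0.173]
crock [0.63146678 0.35301526 0.15      ]
funnel [0.44755422 0.36154545 0.11      ]
jt [ 0.61117391 -0.34365698  0.17      ]
js [ 0.46310839 -0.37117873  0.115     ]
```

Lever is at about 2.13 rad. I'll bring the shut fingers in front of the bar, aligned with the tin.

Request:
step_arm --pt "0.027 0.03 0.005 0 0 2 -1" --pt "0.054 0.06 0.01 0 0 4 -1" --pt "0.081 0.09 0.015 0 0 6 -1" --pt "0.108 0.12 0.02 0 0 8 -1" --pt "0.135 0.15 0.02 0 0 10.7 -1"

```text
time: 0.62
tool_pos: [0.2464, -0.3363, 0.2167]
tcp_rot: [[0.917, 0.399, 0.001], [0.399, -0.917, -0.001], [0.0, 0.001, -1.0]]
ft_force: [1.0, -0.1, 0.2]
grip_width: 0.297
finger_force: 0.0
```

Request:
step_arm --pt "0.027 0.03 0 0 0 0 -1" --pt "0.054 0.06 0 0 0 0 -1" --pt "0.081 0.09 0 0 0 0 -1" --pt "0.108 0.12 0 0 0 0 -1" --pt "0.135 0.15 0 0 0 0 -1"

```text
time: 1.03
tool_pos: [0.3813, -0.1858, 0.216]
tcp_rot: [[0.917, 0.398, 0.0], [0.398, -0.917, -0.0], [0.0, 0.0, -1.0]]
ft_force: [0.3, -1.0, 0.9]
grip_width: 0.003
finger_force: 0.0
```

Request:
step_arm --pt "0.026 0.03 0 0 0 0 -1" --pt "0.052 0.06 0 0 0 0 -1" --pt "0.078 0.09 0 0 0 0 -1" --pt "0.104 0.12 0 0 0 0 -1" --pt "0.118 0.145 0 0 0 0 -1"

```text
time: 1.45
tool_pos: [0.5003, -0.0402, 0.2155]
tcp_rot: [[0.917, 0.399, 0.0], [0.399, -0.917, 0.0], [0.0, -0.0, -1.0]]
ft_force: [0.0, -1.4, 0.4]
grip_width: -0.002
finger_force: 0.0
```

Request:
step_arm --pt "0 0.002 -0.02 0 0 0 -1" --pt "-0.001 0.003 -0.0435 0 0 0 -1" --pt "-0.001 0.003 -0.0435 0 0 0 -1" --pt "-0.001 0.003 -0.0435 0 0 0 -1"

```text
time: 1.78
tool_pos: [0.4966, -0.0396, 0.172]
tcp_rot: [[0.917, 0.398, -0.002], [0.398, -0.917, 0.0], [-0.002, -0.001, -1.0]]
ft_force: [1.1, 0.2, 0.6]
grip_width: 0.002
finger_force: 0.0
```

```bash
python3 - <<'E'
from h import *
s=cam('side')['img'][:,:,::-1]
t=cam('top')['img'][:,:,::-1]
f=lambda a:cv2.resize(a,(400,400),interpolation=cv2.INTER_CUBIC)
cv2.imwrite('pics/a1.png',np.hstack([f(s[130:230,220:320]),f(t[160:260,230:330])]))
E
```

```text
(no output)
```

View pics/a1.png

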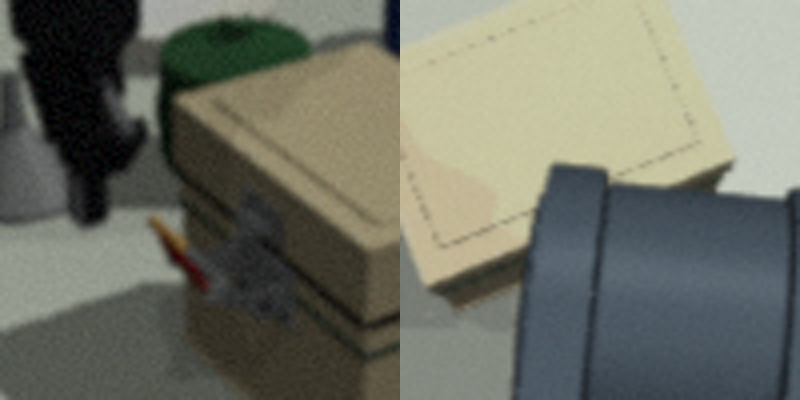

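The picture shows the fingertip at crop (90,222), outside the bar at (150,218)–(185,250) and slightly lower, as planned. Next I push horizontally toward the tin.

Request:
step_arm --pt "0.013 0.0055 0 0 0 0 -1" --pt "0.026 0.011 0 0 0 0 -1" --pt "0.035 0.015 0 0 0 0 -1" --pt "0.043 0.0185 0.001 0 0 0 -1" --pt "0.05 0.0215 0.002 0 0 0 -1"

```text
time: 2.3
tool_pos: [0.5483, -0.0181, 0.1751]
tcp_rot: [[0.917, 0.398, 0.001], [0.398, -0.917, -0.0], [0.001, 0.0, -1.0]]
ft_force: [0.3, -0.7, 0.2]
grip_width: 0.005
finger_force: 0.0
```

Request:
step_arm --pt "0.008 0.0035 0.001 0 0 0 -1" --pt "0.016 0.007 0.002 0 0 0 -1" --pt "0.024 0.0105 0.003 0 0 0 -1" --pt "0.032 0.014 0.004 0 0 0 -1" --pt "0.032 0.014 0.004 0 0 0 -1"

```text
time: 2.72
tool_pos: [0.5806, -0.0037, 0.1786]
tcp_rot: [[0.917, 0.398, 0.001], [0.398, -0.917, 0.0], [0.001, 0.0, -1.0]]
ft_force: [0.5, 0.5, 0.2]
grip_width: -0.002
finger_force: 0.0
```

```bash
python3 - <<'E'
from h import *
s=cam('side')['img'][:,:,::-1]
f=lambda a:cv2.resize(a,(600,600),interpolation=cv2.INTER_CUBIC)
cv2.imwrite('pics/a2.png',f(s[130:230,220:320]))
E
```

```text
(no output)
```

View pics/a2.png

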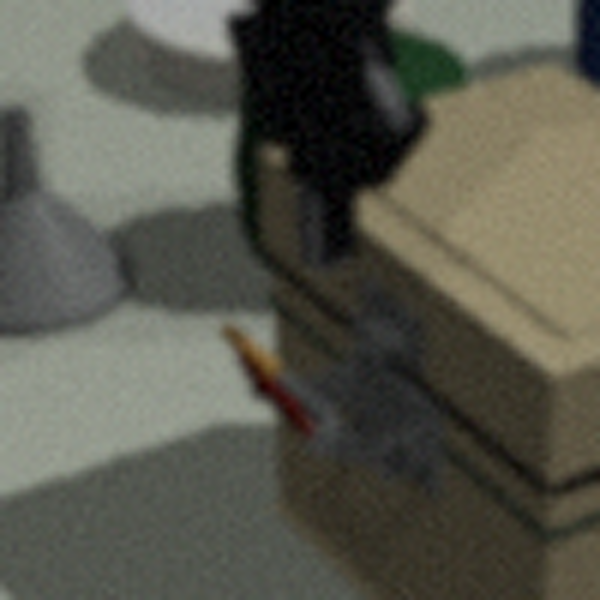

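The bar is still folded out at crop (225–275, 330–375) while the fingertip is at (325,260), so the finger passed it without engaging. I'll check the geometry by projection.

```bash
python3 - <<'E'
from h import *
s=cam('side');st=arm.read_state()
print('tip proj',proj(s,st['tool_pos'])[0],'seen',(325/6+220,260/6+130))
I=s['img'].astype(int)
m=(I[...,0]-I[...,2]>50)&(I[...,1]-I[...,2]>20)
ys,xs=np.nonzero(m[150:215,240:290]);print('brass',xs.min()+240,xs.max()+240,ys.min()+150,ys.max()+150,xs.mean()+240,ys.mean()+150,len(xs))
o=np.array([.68721,.04509]);th=.40933
w=lambda x,y,z:[o[0]+np.cos(th)*x-np.sin(th)*y,o[1]+np.sin(th)*x+np.cos(th)*y,z]
for y in(-.018,0,.018):print(y,proj(s,w(-.155,y,.181)))
d=np.array(st['tool_pos'])[:2]-o;print(d@[np.cos(th),np.sin(th)],d@[-np.sin(th),np.cos(th)])
t=cv2.imread('pics/top0.png').astype(int)[:,:,::-1]
m=(t[...,0]-t[...,2]>50)&(t[...,1]-t[...,2]>20)
ys,xs=np.nonzero(m[225:250,270:300]);print('top brass',xs.mean()+270,ys.mean()+225,len(xs))
m=(t[...,0]-t[...,1]>60)&(t[...,1]<60)
ys,xs=np.nonzero(m[225:250,270:300]);print('top red',xs.mean()+270,ys.mean()+225,len(xs))
m=(I[...,0]-I[...,1]>40)&(I[...,1]<60)
ys,xs=np.nonzero(m[150:215,240:290]);print('side red',xs.mean()+240,ys.mean()+150,len(xs))
c=arm.camera('top');print(proj(c,w(-.155,0,.181)),proj(c,w(-.155,.018,.181)),proj(c,w(-.155,-.018,.181)))
E
```

```text
tip proj [274.21195824 185.24174534] seen (274.1666666666667, 173.33333333333334)
brass 260 265 187 192 262.89473684210526 189.6315789473684 19
-0.018 [[264.81346778 191.10389136]]
0 [[261.3435544  187.89831242]]
0.018 [[257.95553116 184.7683873 ]]
-0.1184729837788884 -0.0023062959913836873
top brass 284.95 239.175 40
top red 283.77272727272725 236.86363636363637 22
side red 266.0 195.0 4
[[284.63321476 240.0233473 ]] [[278.76213744 242.4164918 ]] [[290.49256493 237.63494032]]
```

```bash
python3 - <<'E'
from h import *
s=cam('side');p=np.array(arm.read_state()['tool_pos'])
for dz in(0,.01,.02,.03,.04):print(dz,proj(s,p+[0,0,dz])[0])
print('a1',proj(s,[.4966,-.0396,.172])[0],'seen',(242.5,185.5))
g=s['img'].astype(int).sum(2)//3
print(g[155:195:1,268:280])
E
```

```text
0 [274.09370958 185.26348057]
0.01 [274.03675336 181.92692954]
0.02 [273.979202   178.55500605]
0.03 [273.92104632 175.14715516]
0.04 [273.86227693 171.70281047]
a1 [243.02206003 197.20974381] seen (242.5, 185.5)
[[18 10  6  6 16 11  3  7  6  3  2 13]
 [16  6  8 10  4 10  3  8 11  2 10  4]
 [11  0 11 14  0 10  8 11  7  5  8  9]
 [10  1  7  8  2  5  2  5  9 14  4  0]
 [29 21 11  6  1 10  4  3  7  0  8 13]
 [33 22 31 23 11  1  5  6  5  4  0 16]
 [40 35 34 11 16  9  3  7  4  6 13 36]
 [46 38 30 27 22  8  8  5  0  7 31 65]
 [49 38 32 37 22 12  6  3  7 19 46 82]
 [48 37 35 46 38 19  2  3  6 22 56 93]
 [46 36 36 39 36 22  4  2 13 17 50 93]
 [44 38 33 49 35 19  5  8 10 15 45 88]
 [41 38 36 45 39 22 10 10  0 12 34 65]
 [44 40 36 44 38 20  6 15  2  9 14 49]
 [48 36 37 46 40 27  7  8  4  7 25 38]
 [45 37 38 41 38 30 11 22 10  0 17 33]
 [47 41 39 44 41 20 22 18  1  6 30 30]
 [45 39 38 46 41 22  8 12 27 17 31 36]
 [42 43 42 39 43 33 21 27 28 42 41 38]
 [37 42 44 42 44 32 39 35 45 52 50 44]
 [27 35 46 45 53 51 45 45 42 50 45 50]
 [26 28 36 46 51 48 48 50 45 42 46 44]
 [35 28 28 27 43 47 53 49 52 45 46 41]
 [47 28 24 23 32 37 49 53 46 51 43 44]
 [49 44 42 30 26 29 37 39 51 51 43 41]
 [51 49 50 38 32 26 26 40 43 47 42 42]
 [40 44 53 51 45 33 21 24 36 41 44 45]
 [36 43 47 42 52 42 31 21 24 32 40 49]
 [40 32 40 47 50 48 45 32 23 18 30 39]
 [41 43 29 38 46 46 49 47 40 31 31 38]
 [48 41 35 36 31 46 45 51 46 39 39 43]
 [48 49 44 35 32 41 42 47 49 48 41 39]
 [52 51 43 47 40 30 37 41 52 44 47 46]
 [52 54 50 49 46 43 28 37 38 40 46 42]
 [50 52 51 49 51 49 46 30 40 46 44 43]
 [48 50 49 53 49 48 46 46 47 37 40 40]
 [63 51 51 49 53 52 51 50 46 47 52 38]
 [65 61 52 53 54 52 51 48 44 45 51 39]
 [75 67 64 50 53 51 48 48 48 48 41 34]
 [62 65 63 59 53 48 44 45 49 50 45 40]]
```

The finger appears about 34 mm higher (along the view ray) than the reported TCP. I'll back out, tilt the tool so the top camera also sees the tip, and triangulate it.

Request:
step_arm --pt "-0.025 -0.011 0.01 0 0 0 -1" --pt "-0.05 -0.022 0.02 2.8 -6.4 0 -1" --pt "-0.075 -0.033 0.03 5.6 -12.8 0 -1" --pt "-0.09 -0.039 0.03 8.4 -19.2 0 -1" --pt "-0.09 -0.039 0.03 11.2 -25.6 0 -1"

```text
time: 3.33
tool_pos: [0.4887, -0.0436, 0.2098]
tcp_rot: [[0.851, 0.398, 0.342], [0.37, -0.917, 0.149], [0.373, -0.0, -0.928]]
ft_force: [0.5, -0.6, 0.8]
grip_width: 0.005
finger_force: 0.0
```

Request:
step_arm --pt "0 0 0 2.8 -6.4 0 -1" --pt "0 0 0 5.6 -12.8 0 -1" --pt "0 0 0 8 -18.4 0 -1" --pt "0 0 0 8 -18.4 0 -1"

```text
time: 3.67
tool_pos: [0.4844, -0.0423, 0.2036]
tcp_rot: [[0.687, 0.396, 0.609], [0.291, -0.918, 0.269], [0.666, -0.007, -0.746]]
ft_force: [-0.6, 0.5, -1.1]
grip_width: 0.002
finger_force: 0.0
```

```bash
python3 - <<'E'
from h import *
s=cam('side');t=cam('top');st=arm.read_state();p=st['tool_pos']
a=proj(s,p)[0];b=proj(t,p)[0];print(p,a,b,st['joints'])
np.save('a.npy',[a,b])
def cr(c,q):
    x,y=int(q[0])-40,int(q[1])-40
    print(x,y);return cv2.resize(c['img'][y:y+80,x:x+80,::-1],(400,400),interpolation=cv2.INTER_CUBIC)
cv2.imwrite('pics/a3.png',np.clip(np.hstack([cr(s,a),cr(t,b)])*1.5,0,255))
E
```

```text
[ 0.48844081 -0.04386052  0.2080779 ] [238.93657433 185.97941785] [294.14680802 259.88961838] [-0.46232686 -0.29976037 -0.76187571  0.59062744  0.53384147  2.41713984]
198 145
254 219[ WARN:0@0.986] global loadsave.cpp:1063 imwrite_ Unsupported depth image for selected encoder is fallbacked to CV_8U.
```

View pics/a3.png

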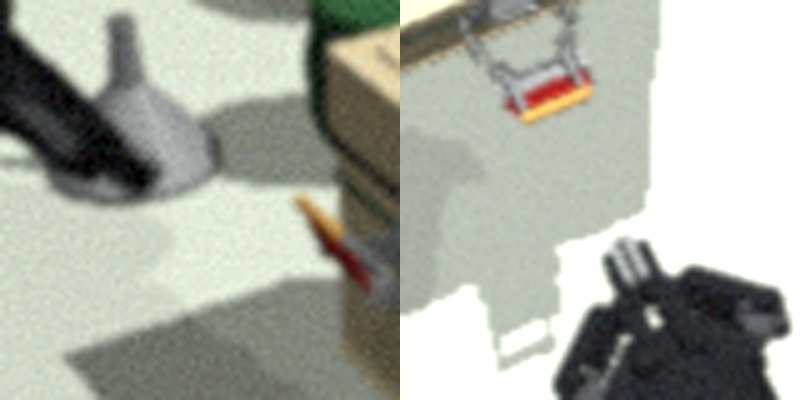

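The side crop shows the tip at about (152,182), which is pixel (228.4,181.4). In the top crop it is at (230,243), which is pixel (300,267.6).

```bash
python3 - <<'E'
from h import *
s=cam('side');t=cam('top');st=arm.read_state();p=np.array(st['tool_pos']);Rt=np.array(st['tcp_rot'])
x,e=tri(s,(228.2,181.2),t,(299.8,267.4));print(x,e,'d world',x-p,'d tool',Rt.T@(x-p))
# tip candidates along tool -z
for k in(0,.01,.02,.03):print(k,proj(s,p-k*Rt[:,2])[0],proj(t,p-k*Rt[:,2])[0])
E
```

```text
[ 0.4657984  -0.05874363  0.23251535] 0.00399163034472944 d world [-0.02483777 -0.01509336  0.02259066] d tool [-0.00649661  0.00390402 -0.03602242]
0 [239.78808902 185.2198125 ] [294.10353761 259.05863041]
0.01 [237.13553528 183.32852292] [295.11720856 261.21465727]
0.02 [234.44565546 181.41061265] [296.146689   263.40430408]
0.03 [231.71766425 179.46552145] [297.19235092 265.62836172]
```

Both poses show the real fingertip about 34–35 mm behind the reported TCP along the tool axis, so I'll plan with the measured tip. I'll come from outside and below with the tilted finger.

Request:
step_arm --pt "0 0 -0.035 0 0 0 -1" --pt "0.008 0.004 -0.071 0 0 0 -1" --pt "0.038 0.018 -0.071 0 0 0 -1" --pt "0.0666 0.031 -0.071 0 0 0 -1" --pt "0.0666 0.031 -0.071 0 0 0 -1"

```text
time: 4.28
tool_pos: [0.5614, -0.0101, 0.1388]
tcp_rot: [[0.684, 0.402, 0.609], [0.299, -0.916, 0.269], [0.666, -0.001, -0.746]]
ft_force: [0.3, 0.6, 0.7]
grip_width: 0.003
finger_force: 0.0
```

```bash
cat >> h.py <<'E'
O=np.array([.68721,.04509]);EX=np.array([np.cos(.40933),np.sin(.40933)]);EY=np.array([-EX[1],EX[0]])
def tip(k=.034):
    st=arm.read_state();r=np.array(st['tcp_rot']);p=np.array(st['tool_pos'])-k*r[:,2];d=p[:2]-O
    return np.round([d@EX,d@EY,p[2]],4),np.round([r[:2,2]@EX,r[:2,2]@EY,r[2,2]],3),np.round(st['ft_force'],1),st['time']
E
python3 - <<'E'
from h import *
print(tip())
s=cam('side');t=cam('top')
def cr(c,x,y):
    return cv2.resize(c['img'][y:y+80,x:x+80,::-1],(400,400),interpolation=cv2.INTER_CUBIC)
cv2.imwrite('pics/a4.png',np.clip(np.hstack([cr(s,220,145),cr(t,245,200)])*1.5,0,255).astype(np.uint8))
E
```

```text
(array([-0.16  , -0.0006,  0.1642]), array([ 0.666,  0.004, -0.746]), array([0.3, 0.6, 0.7]), 4.2833)
```

View pics/a4.png

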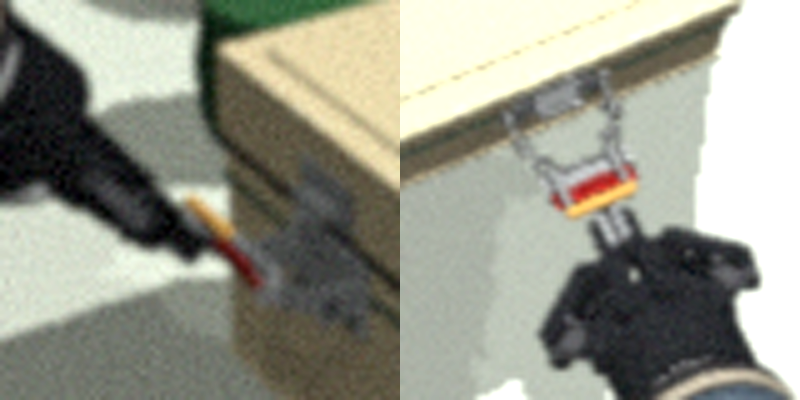

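The tip sits just outside and below the brass bar: side crop (185,245) against the bar at (190–232, 200–232), and centred on it in the top view. Next I sweep it up and over.

Request:
step_arm --pt "0.0064 0.0028 0.008 0 0 0 -1" --pt "0.0147 0.0064 0.016 0 0 0 -1" --pt "0.0248 0.0107 0.02 0 0 0 -1" --pt "0.0367 0.0159 0.023 0 0 0 -1" --pt "0.0505 0.0219 0.026 0 0 0 -1"

```text
time: 4.8
tool_pos: [0.6079, 0.0099, 0.1644]
tcp_rot: [[0.685, 0.398, 0.61], [0.296, -0.917, 0.267], [0.665, -0.002, -0.747]]
ft_force: [-0.1, -0.5, -0.7]
grip_width: 0.0
finger_force: 0.0
```

```bash
python3 - <<'E'
from h import *
print(tip())
s=cam('side');t=cam('top')
def cr(c,x,y):
    return cv2.resize(c['img'][y:y+80,x:x+80,::-1],(400,400),interpolation=cv2.INTER_CUBIC)
cv2.imwrite('pics/a5.png',np.clip(np.hstack([cr(s,230,145),cr(t,245,190)])*1.5,0,255).astype(np.uint8))
E
```

```text
(array([-0.1094, -0.0008,  0.1898]), array([ 0.665,  0.002, -0.747]), array([-0.1, -0.5, -0.7]), 4.8)
```

View pics/a5.png

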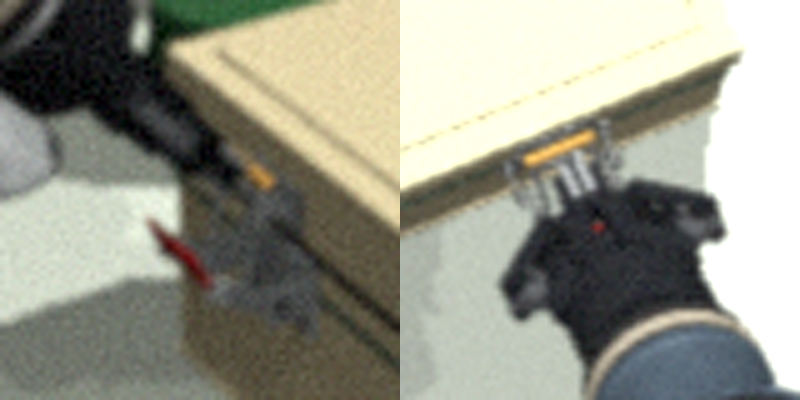

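The bar has gone over: the top crop shows it at (525–595, 130–165) lying against the lid above the keeper, and the red lever end is still up. I'll compute the pressing path next.

```bash
python3 - <<'E'
from h import *
t=arm.camera('top');q=onz(t,(277,219.8),.19);d=q[:2]-O;print('bar',d@EX,d@EY)
st=arm.read_state();p=np.array(st['tool_pos']);print(tip(.036))
k=.036
def tcp(L,T,w,e):
    d=np.array([-np.sin(L),-np.cos(L)]);n=np.array([-np.cos(L),np.sin(L)]);fn=n*.885-d*.466
    F=np.array([-.103,.125])+.050*d+.007*n-e*fn
    a=np.array([np.sin(T),-np.cos(T)]);u=np.array([np.cos(T),np.sin(T)])
    A=F+.011*w*u;P=A+k*a
    xy=O+P[0]*EX
    return np.r_[xy,P[1]]
prev=p
for L,T,w,e in[(2.13,41.7,1,-.004),(2.13,41.7,1,.0),(1.9,41.7,1,.002),(1.65,41.7,1,.002),(1.4,41.7,1,.002),(1.2,41.7,1,.002),(1.0,41.7,1,.002),(.8,44,.8,.002),(.6,47,.6,.002),(.45,50,.4,.002),(.3,53,.3,.002),(.15,56,.2,.002),(0,58,0,.002)]:
    P=tcp(L,np.radians(T),w,e);print(L,T,np.round(P-prev,4),'cum',np.round(P-p,4));prev=P
E
```

```text
bar -0.09426910075025476 -0.0013609391424381008
(array([-0.1108, -0.0004,  0.1907]), array([ 0.665,  0.003, -0.747]), array([-0.5,  0.5,  0.5]), 4.95)
2.13 41.7 [-0.0177 -0.0074 -0.0239] cum [-0.0177 -0.0074 -0.0239]
2.13 41.7 [-0.0032 -0.0014 -0.002 ] cum [-0.0209 -0.0088 -0.0259]
1.9 41.7 [-0.0072 -0.0031 -0.011 ] cum [-0.0281 -0.0119 -0.037 ]
1.65 41.7 [-0.0035 -0.0015 -0.0122] cum [-0.0316 -0.0134 -0.0492]
1.4 41.7 [-0.0007 -0.0003 -0.0127] cum [-0.0323 -0.0137 -0.0619]
1.2 41.7 [ 0.0016  0.0007 -0.0101] cum [-0.0307 -0.013  -0.072 ]
1.0 41.7 [ 0.0034  0.0015 -0.0095] cum [-0.0274 -0.0116 -0.0815]
0.8 44 [ 0.0043  0.0019 -0.0088] cum [-0.0231 -0.0097 -0.0904]
0.6 47 [ 0.0061  0.0026 -0.0073] cum [-0.017  -0.0071 -0.0976]
0.45 50 [ 0.0053  0.0023 -0.0045] cum [-0.0117 -0.0048 -0.1022]
0.3 53 [ 0.0066  0.0028 -0.0028] cum [-0.0051 -0.0019 -0.105 ]
0.15 56 [ 0.007   0.003  -0.0017] cum [ 0.0018  0.0011 -0.1067]
0 58 [ 0.0064  0.0028 -0.0021] cum [ 0.0083  0.0039 -0.1088]
```

Request:
step_arm --pt "-0.011 -0.0045 -0.012 0 0 0 -1" --pt "-0.018 -0.0075 -0.024 0 0 0 -1" --pt "-0.021 -0.009 -0.026 0 0 0 -1" --pt "-0.0245 -0.0105 -0.0315 0 0 0 -1" --pt "-0.028 -0.012 -0.037 0 0 0 -1"

```text
time: 5.37
tool_pos: [0.5789, -0.0025, 0.1268]
tcp_rot: [[0.685, 0.399, 0.609], [0.296, -0.917, 0.267], [0.665, -0.003, -0.746]]
ft_force: [2.0, 0.9, 0.1]
grip_width: 0.003
finger_force: 0.5
```

```bash
cat >> h.py <<'E'
def blobs():
    s=cam('side');t=cam('top');r=[]
    for c,(x0,x1,y0,y1) in((s,(245,300,150,220)),(t,(260,305,205,260))):
        I=c['img'].astype(int)[y0:y1,x0:x1]
        for m in((I[...,0]-I[...,2]>50)&(I[...,1]-I[...,2]>20),(I[...,0]-I[...,1]>35)&(I[...,1]<60)):
            m=cv2.morphologyEx(m.astype(np.uint8),cv2.MORPH_OPEN,np.ones((2,2)))
            y,x=np.nonzero(m);r.append((round(x.mean()+x0,1),round(y.mean()+y0,1),len(x)) if len(x) else None)
    print('side brass/red, top brass/red',r)
    if r[0]and r[2]:
        b,e=tri(s,r[0][:2],t,r[2][:2]);d=b[:2]-O;print('bar',np.round([d@EX,d@EY,b[2],e],4))
    if r[1]and r[3]:
        b,e=tri(s,r[1][:2],t,r[3][:2]);d=b[:2]-O;print('red',np.round([d@EX,d@EY,b[2],e],4))
    return s,t
E
python3 - <<'E'
from h import *
print(tip(.036));blobs()
E
```

```text
(array([-0.1422, -0.0006,  0.1537]), array([ 0.665,  0.003, -0.746]), array([2. , 0.9, 0.1]), 5.3667)
side brass/red, top brass/red [None, None, (np.float64(276.2), np.float64(218.8), 12), (np.float64(284.3), np.float64(241.0), 27)]
```

Request:
step_arm --pt "-0.0018 -0.0008 -0.006 0 0 0 -1" --pt "-0.0035 -0.0015 -0.012 0 0 0 -1" --pt "-0.004 -0.0017 -0.0185 0 0 0 -1" --pt "-0.004 -0.0018 -0.025 0 0 0 -1" --pt "-0.0025 -0.001 -0.035 0 0 0 -1"

```text
time: 5.88
tool_pos: [0.5764, -0.0033, 0.0913]
tcp_rot: [[0.685, 0.399, 0.609], [0.296, -0.917, 0.267], [0.665, -0.003, -0.747]]
ft_force: [0.9, -0.6, 2.0]
grip_width: -0.002
finger_force: 1.6
```

```bash
python3 - <<'E'
from h import *
print(tip(.036));s,t=blobs()
def cr(c,x,y):
    return cv2.resize(c['img'][y:y+80,x:x+80,::-1],(400,400),interpolation=cv2.INTER_CUBIC)
cv2.imwrite('pics/a6.png',np.clip(np.hstack([cr(s,235,150),cr(t,245,190)])*2.,0,255).astype(np.uint8))
E
```

```text
(array([-0.1449, -0.0004,  0.1181]), array([ 0.665,  0.003, -0.747]), array([ 0.9, -0.6,  2. ]), 5.8833)
side brass/red, top brass/red [None, (np.float64(266.7), np.float64(213.9), 36), (np.float64(276.5), np.float64(219.5), 12), (np.float64(284.4), np.float64(241.1), 51)]
red [-0.1477 -0.0028  0.0985  0.0077]
```

View pics/a6.png

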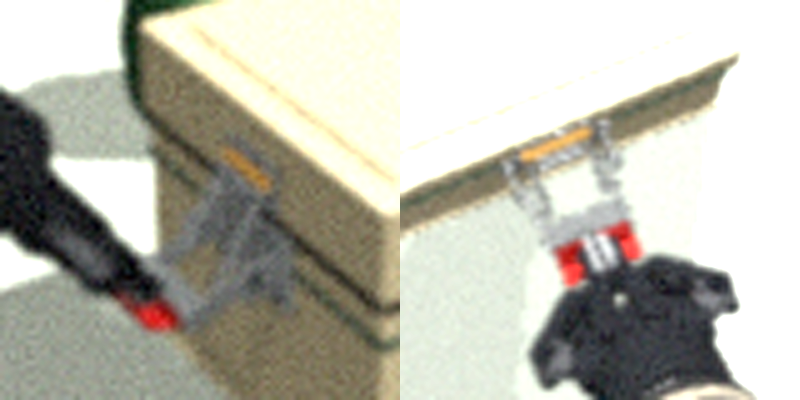

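The bar is in the keeper behind its lip (brass at side crop (222–268, 150–188), with the grey lip below it in the top view), and the lever is coming down. I'll continue pressing and turning in.

Request:
step_arm --pt "0.0043 0.0019 -0.0088 0.9 -2.1 0 -1" --pt "0.0074 0.0032 -0.0125 1.5 -3.5 0 -1" --pt "0.0104 0.0045 -0.0161 2.1 -4.9 0 -1" --pt "0.0157 0.0068 -0.0206 3.3 -7.6 0 -1" --pt "0.0157 0.0068 -0.0206 3.3 -7.6 0 -1"

```text
time: 6.4
tool_pos: [0.5921, 0.0038, 0.0706]
tcp_rot: [[0.588, 0.4, 0.703], [0.254, -0.917, 0.308], [0.768, -0.003, -0.641]]
ft_force: [1.6, 0.4, 8.0]
grip_width: -0.002
finger_force: 3.7
```

```bash
python3 - <<'E'
from h import *
print(tip(.036));s,t=blobs()
E
```

```text
(array([-1.313e-01, -1.000e-04,  9.360e-02]), array([ 0.768,  0.003, -0.641]), array([1.6, 0.4, 8. ]), 6.4)
side brass/red, top brass/red [None, (np.float64(273.0), np.float64(217.9), 20), (np.float64(277.5), np.float64(219.5), 20), (np.float64(282.4), np.float64(236.9), 53)]
red [-0.1305 -0.0034  0.079   0.0104]
```

Request:
step_arm --pt "0.0066 0.0028 -0.0028 1.2 -2.8 0 -1" --pt "0.0136 0.0058 -0.0045 2.4 -5.5 0 -1" --pt "0.02 0.0086 -0.0066 3.2 -7.3 0 -1" --pt "0.0225 0.0097 -0.008 3.2 -7.3 0 -1" --pt "0.0225 0.0097 -0.008 3.2 -7.3 0 -1"

```text
time: 6.92
tool_pos: [0.6179, 0.0114, 0.0627]
tcp_rot: [[0.495, 0.403, 0.77], [0.211, -0.915, 0.343], [0.843, -0.007, -0.538]]
ft_force: [0.3, -0.4, -0.1]
grip_width: -0.002
finger_force: 0.0
```

```bash
python3 - <<'E'
from h import *
print(tip(.036));s,t=blobs()
for L in (0,.15,.3):
  d=np.array([-np.sin(L),-np.cos(L)]);n=np.array([-np.cos(L),np.sin(L)])
  F=np.array([-.103,.125])+.05*d+.005*n;print(L,proj(s,np.r_[O+F[0]*EX,F[1]]),proj(t,np.r_[O+F[0]*EX,F[1]]))
E
```

```text
(array([-0.1073, -0.0036,  0.0821]), array([ 0.843,  0.008, -0.538]), array([ 0.3, -0.4, -0.1]), 6.9167)
side brass/red, top brass/red [None, (np.float64(281.7), np.float64(218.1), 7), (np.float64(277.5), np.float64(219.6), 24), (np.float64(278.4), np.float64(229.7), 28)]
red [-0.1028 -0.0012  0.0663  0.0121]
0 [[277.63703938 216.20915216]] [[278.78534922 229.11576021]]
0.15 [[275.29382385 216.64670825]] [[279.67614101 231.25611595]]
0.3 [[273.01669801 216.72844325]] [[280.53452563 233.28500986]]
```

The reaction has dropped to zero, so it snapped over centre. One small confirming press, then back off.

Request:
step_arm --pt "0.002 0.0009 -0.001 0 0 0 -1" --pt "0.004 0.0017 -0.002 0 0 0 -1" --pt "0.004 0.0017 -0.002 0 0 0 -1"

```text
time: 7.27
tool_pos: [0.6221, 0.013, 0.0629]
tcp_rot: [[0.491, 0.403, 0.772], [0.211, -0.915, 0.343], [0.845, -0.005, -0.535]]
ft_force: [-29.0, -11.9, 23.0]
grip_width: 0.0
finger_force: 15.8
```

Request:
step_arm --pt "-0.016 -0.007 0.009 0 0 0 -1" --pt "-0.046 -0.02 0.025 0 0 0 -1" --pt "-0.076 -0.033 0.04 0 0 0 -1" --pt "-0.11 -0.048 0.055 0 0 0 -1" --pt "-0.11 -0.048 0.055 0 0 0 -1"

```text
time: 7.68
tool_pos: [0.5133, -0.0431, 0.1253]
tcp_rot: [[0.499, 0.409, 0.764], [0.214, -0.913, 0.349], [0.84, -0.011, -0.543]]
ft_force: [-0.1, 0.7, 0.5]
grip_width: 0.002
finger_force: 0.0
```

```bash
python3 - <<'E'
from h import *
print(tip(.036));s,t=blobs()
for P in((-.087,.173),(-.092,.173),(-.092,.187)):print('bar at',P,proj(s,np.r_[O+P[0]*EX,P[1]]),proj(t,np.r_[O+P[0]*EX,P[1]]))
I=s['img'].astype(int)[160:225,255:300]
for th in(25,35):
    m=(I[...,0]-I[...,2]>th)&(I[...,1]-I[...,2]>15)&(I[...,0]>90);y,x=np.nonzero(m);print(th,len(x),list(zip(x+255,y+160))[:25])
m=(I[...,0]-I[...,1]>25)&(I[...,1]<60);y,x=np.nonzero(m);print('red',x.mean()+255,y.mean()+160,len(x),x.min()+255,x.max()+255,y.min()+160,y.max()+160)
for y in(-.025,.025):
  for L in(0,.4):
    d=np.array([-np.sin(L),-np.cos(L)]);n=np.array([-np.cos(L),np.sin(L)])
    for a,b in((.041,.002),(.06,.012)):
      F=np.array([-.103,.125])+a*d+b*n;print(y,L,a,proj(s,np.r_[O+F[0]*EX+y*EY,F[1]]),proj(t,np.r_[O+F[0]*EX+y*EY,F[1]]))
E
```

```text
(array([-0.2248, -0.0123,  0.1448]), array([ 0.84 ,  0.016, -0.543]), array([-0.1,  0.7,  0.5]), 7.6833)
side brass/red, top brass/red [None, (np.float64(278.3), np.float64(215.6), 59), (np.float64(277.5), np.float64(219.6), 24), (np.float64(279.6), np.float64(229.4), 57)]
red [-0.1089 -0.0025  0.0786  0.0028]
bar at (-0.087, 0.173) [[284.14970385 183.35649568]] [[275.70226824 218.48573455]]
bar at (-0.092, 0.173) [[282.52122867 183.8737263 ]] [[276.35296121 220.07521314]]
bar at (-0.092, 0.187) [[282.50398087 179.25258702]] [[276.27315797 219.39471848]]
25 410 [(np.int64(268), np.int64(160)), (np.int64(269), np.int64(160)), (np.int64(270), np.int64(160)), (np.int64(271), np.int64(160)), (np.int64(272), np.int64(160)), (np.int64(273), np.int64(160)), (np.int64(274), np.int64(160)), (np.int64(275), np.int64(160)), (np.int64(276), np.int64(160)), (np.int64(277), np.int64(160)), (np.int64(278), np.int64(160)), (np.int64(279), np.int64(160)), (np.int64(280), np.int64(160)), (np.int64(281), np.int64(160)), (np.int64(282), np.int64(160)), (np.int64(283), np.int64(160)), (np.int64(284), np.
[... 1028 characters left out ...]
 np.int64(160)), (np.int64(296), np.int64(160))]
red 277.96875 216.04166666666666 96 272 283 209 223
-0.025 0 0.041 [[283.33337044 217.75137017]] [[285.85053351 224.86845604]]
-0.025 0 0.06 [[280.18557543 224.6020984 ]] [[287.00694696 228.54725897]]
-0.025 0.4 0.041 [[278.26087551 218.34399939]] [[287.7980348  229.40405911]]
-0.025 0.4 0.06 [[272.95111207 224.40101267]] [[289.76439722 234.80742218]]
0.025 0 0.041 [[273.9132401  208.75859863]] [[270.91463128 230.91928571]]
0.025 0 0.06 [[270.91329019 215.45231234]] [[272.2840574  234.52219985]]
0.025 0.4 0.041 [[268.92219269 209.26225562]] [[272.79125418 235.49722673]]
0.025 0.4 0.06 [[263.78021138 215.13849311]] [[274.89926998 240.85879565]]
```

```bash
python3 -c "
from plant import arm
print(arm.close_job())"
```

```text
the job is handed in; nothing more can be done
None
```

The latch is closed and the job handed in, at about 7.9 s with the arm clear: the loop's bar is in the keeper and the lever is home by the final camera check, but I inferred the lid's seal from the 8 N latch resistance and the snap, and never measured it.

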